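# Load the vial carousel and shim the sampler tray with the levelling wedge

### The arm

A 7-joint arm with a two-finger parallel gripper is mounted at the origin on the work surface. World frame = base frame: x ahead of the robot, y to its left, z up, the work surface at z = 0. Lengths are in m, angles in rad, forces in N, time in s.
With the tool pointing down it reaches from about 0.4 to 0.85 m from the base axis. Payload 4.5 kg.
Tool frame: the origin (TCP) lies at the very end of the fingers, on their centre line; the grasp point (between the pads) lies 19 mm behind it (r.grip_point_offset is the distance from the TCP to the grasp point, in m); z points along the fingers, y is the line along which they close (so a half turn about z gives the same grasp; the last joint's range is limited). The gripper opens to 88 mm and grips with 3 to 60 N. Pads are 18 mm wide; open, the fingers measure 123 mm over their backs; the gripper's body (75 mm by 187 mm) begins 45 mm behind the grasp point.
Start: joints at [-1.131, 0.689, -0.195, 1.565, 0.157, 0.902, -0.215], TCP at [0.247, 0.574, 0.239] pointing down, gripper open.
Joint ranges: [-3.01, 3.01], [-0.46, 2.08], [-1.47, 1.51], [0.13, 2.56], [-1, 4.14], [0.04, 2.09], [-2.66, 2.66]. Speed limits (rad/s): [2.57, 2.57, 3.14, 3.14, 3.14, 3.14, 3.14].

### API

Orientations are given as a unit quaternion [x, y, z, w].
In Python, from plant import r gives the robot as it stands.
- The arm moves only by the tool carry_out, never from a script. Its argument "rows" is a list of rows, each a list of 3 entries, a list of its own where there are three numbers: the shift along the tool's x, y, z in cm, then the turn, a rotation vector about the tool's x, y, z in degrees, then the closure, from 0 (fully open) to 1 (shut). A call has 1 to 12 rows; each row is the pose to reach, as a shift and turn from the pose commanded when the call began, along the tool's axes at that moment; what a row does not reach only later rows make up. A row lasts 1/10 s, in which the tool goes at most 50 mm and 8.59 degrees, less where a joint would pass 70% of its speed; a pose out of reach is approached as far as the arm can. A call with a gripper value outside its range is refused whole. The fingers move at their own pace and stop on an object; "newtons" is the grip in N (left out, the last holds). Time passes only in rows, so rows that repeat a pose let the fingers close. It gives the time, the measured TCP pose, the force, the opening and the grip force at its end, in the units of the state.
- r.get_state(): the state, without advancing time (a new reading comes with each control period).
- r.snapshot(name): name is "side" or "top" or "wrist"; returns a dict with "image" (400x640x3 uint8, red, green, blue), "fx", "fy", "cx", "cy" (pixels), "dist_coeffs" ([k1, k2, p1, p2, k3] as OpenCV has them; the pictures are not rectified), "pose" (4x4, takes a point from camera to world coordinates). Camera axes: x right, y up, looking along -z (the intrinsics and any distortion apply to the point x, -y, -z); pixel columns grow to the right and rows downward; lengths in m; the calibration is good to about 2 mm. A picture is of the moment at which its call begins. There is no depth.
- r.finish_job(): hands the job in; it is judged then, once.
The state is a dict: "clock": time; "q": joint angles; "qd": joint speeds; "joint_torque": joint torques, N m; "tool_pos": TCP position; "eef_rot": TCP orientation; "contact_force": force on the tool from outside, world axes, zero at the start; "moment": the same for the moment, N m; "opening": opening from 0.0 (shut) to 1.0 (fully open); "finger_force": force on a finger pad.
Only numpy, scipy, OpenCV 4.12 (cv2) and the standard library are available. Lean on these libraries where they do the work, as an engineer would, in place of code of your own. Each camera call takes 0.05 s, during which the arm holds its last target. There are 200 camera calls.

### The job

Thread the vial carousel onto the spindle of the sampler's tray and let go of it, sitting flat on the tray. Then take the levelling wedge by its grip block and, keeping it flat on the bench, push its thin end under the middle of the tray's free edge until the tray just lifts off its rest blocks, by about 4 mm. Finish while still gripping the wedge there with the tray resting on it, and do not knock the other things on the bench about.

Things in the scene. Friction and masses are not known exactly. Their poses are not given: they have to be found in the camera images.
- sampler: Fixed instrument: white housing (110 mm high) with a hinged tray. Origin: on the bench below the middle of the tray's free edge; x level from free edge to hinge (the way the wedge is pushed), z up. In this frame: 22 mm high rest blocks at x 2 to 26, y +-60 to 88 mm, open bench between; hinge axis at x 190, z 25 mm; housing x 210 to 370, y +-110 mm.
- tray: Aluminium tray of the sampler, 160 mm wide, 6 mm thick, 0.5 kg, hinged freely at its far edge; its free edge rests on the two rest blocks and can be raised (to 0.14 rad). Origin: on the hinge axis, mid-thickness; x in the plate, away from the free edge, z out of its top. At rest it is level, underside 22 mm and top 28 mm above the bench.
- tray_lip (a point): Lowest point, in the middle, of the round steel bar (8 mm thick, 112 mm long) under the tray's free edge, 186 mm from the hinge axis. Its height is 14 mm above the bench when the tray is down; the wedge bears on it, and its rise over 14 mm is the lift.
- spindle_seat (a point): Foot of the tray's spindle, on the tray's top face, 28 mm above the bench with the tray down. The carousel's origin comes here when it is seated.
- spindle_tip (a point): Tip of the spindle: an upright steel pin 12 mm in diameter, 45 mm tall, its top 7 mm tapered to 4 mm in diameter.
- carousel: Loose grey vial carousel, 0.15 to 0.31 kg: disc 110 mm in diameter, 8 mm thick; round hub in its middle 32 mm in diameter, top 58 mm above the underside; eight vials on a 43 mm radius, tops at 30 mm. A 17 mm hole runs right through hub and disc. Grip the hub near its top. Origin: centre of the underside, z up along the hole. Starts flat on the bench.
- wedge: Loose aluminium wedge, 126 x 40 mm, 0.27 kg, flat underneath. Origin: centre of the underside; x towards the thin end, z up. Ramp 27 mm high at x -33 mm, falling evenly (1 in 4) to 3 mm at the thin end, x +63 mm. Upright grip block 30 mm (x) by 26 mm (y), centred at x -48 mm, top at 70 mm: grip it across the 26 mm. Pushing it under the loaded tray takes 4 to 12 N.
- shim: plain aluminium block with parallel faces, 70 x 40 x 20 mm, lying on the bench; not the wedge. Origin: centre of its underside. Not needed; leave it.
- spanner: steel open-ended spanner, 150 mm long, lying flat. Origin: middle of its underside. Not needed; leave it.
- beaker: small empty glass beaker, 50 mm across, 60 mm high. Origin: centre of its underside. Not needed; leave it.
- bottle_big: clear glass bottle with screw cap, 86 mm across, 180 mm high. Origin: centre of its underside. Not needed; leave it.
- bottle_small: clear glass bottle with screw cap, 68 mm across, 140 mm high. Origin: centre of its underside. Not needed; leave it.
- jar: amber glass jar, 56 mm across, 75 mm high. Origin: centre of its underside. Not needed; leave it.
- vial_rack: grey block holding small vials, 50 x 110 x 43 mm. Origin: centre of its underside. Not needed; leave it.
Not all that is in view belongs to the job. What is shaped like the carousel but green is not meant.

How it is judged:
On the way, in this order (a step that is already met when the one before it is completed fails the run):
1. the carousel is threaded on the spindle, seated flat on the tray and let go, with the tray still down on its rest blocks (horizontal distance between carousel and spindle_seat below 0.005 m and z of carousel in the frame of spindle_seat between -0.004 and 0.004 m and angle between the z axis of carousel and the z axis of tray, either way round below 0.06 rad and contact force between each of the fingers, the arm and carousel below 0.2 N and z of tray_lip in the frame of sampler below 0.015 m), for 0.2 s.
2. the gripped wedge lifts the tray off its rest blocks (z of tray_lip in the frame of sampler above 0.0155 m and contact force between wedge and tray above 1 N and contact force between the fingers and wedge above 2 N and contact force between each of the fingers, the arm and tray below 0.2 N), for 0.2 s.
At the end, for the whole second after the job is handed in: Carousel on the spindle (5 mm sideways, 4 mm in height, 0.06 rad), untouched; tray lip 1.5 to 7 mm above its rest height, borne by the wedge (over 1 N), not touched by the robot; wedge flat on the bench (4 mm, 0.06 rad), still, gripped (over 2 N) (all of step 2 and horizontal distance between carousel and spindle_seat below 0.005 m and z of carousel in the frame of spindle_seat between -0.004 and 0.004 m and angle between the z axis of carousel and the z axis of tray, either way round below 0.06 rad and contact force between each of the fingers, the arm and carousel below 0.2 N and z of tray_lip in the frame of sampler below 0.021 m and height (world z) of wedge below 0.004 m and angle between wedge's own z axis and vertical below 0.06 rad and linear speed of wedge below 0.01 m/s and linear speed of carousel below 0.02 m/s); the arm keeps its last pose, push and grip.
It fails at once if a bystander is knocked more than 30 mm from its place (distance of any of shim, spanner, beaker, bottle_big, bottle_small, jar, vial_rack from where it was at the start of the episode above 0.03 m).
It also fails if it takes over 72 s, if anything falls off the work surface, if the arm or the gripper's body presses on something with over 40 N, if the wrist force passes 120 N, or if a joint passes its speed limit or range.

## Working session

There is one attempt and no reset: what is moved stays moved. The work goes in short steps, Python scripts to look and compute and a tool call to move; the robot and the scene stay as the last step left them, time stands still between calls to the robot, and variables do not carry over. Pictures are saved under pics/ and viewed, at most 13 in all, crops included, and the job is handed in when it is done.

Besides the shell and the picture viewer there is one more tool, called after "Emit:" as name(argument=value, ...), one argument or row to a line, values as JSON. carry_out: Moves the arm, as the interface text tells. Its arguments: {"type":"object","properties":{"rows":{"type":"array"},"newtons":{"type":"number"}},"required":["rows"]}

```bash
mkdir -p pics
cat > h.py <<'E'
import numpy as np, cv2
from scipy.spatial.transform import Rotation as R
from plant import r
def snap(cam,fn=None):
    s=r.snapshot(cam)
    if fn: cv2.imwrite(fn,s["image"][:,:,::-1])
    return s
def KD(s): return np.array([[s["fx"],0,s["cx"]],[0,s["fy"],s["cy"]],[0,0,1.]]),np.array(s["dist_coeffs"],float)
def rays(s,px):
    K,D=KD(s); u=cv2.undistortPoints(np.array(px,float).reshape(-1,1,2),K,D).reshape(-1,2)
    d=np.c_[u[:,0],-u[:,1],-np.ones(len(u))]; P=np.array(s["pose"])
    return P[:3,3],d@P[:3,:3].T
def onplane(s,px,z):
    o,d=rays(s,px); return o+d*((z-o[2])/d[:,2])[:,None]
def proj(s,X):
    K,D=KD(s);P=np.array(s["pose"]);c=(np.atleast_2d(X)-P[:3,3])@P[:3,:3]
    return cv2.projectPoints(c*[1,-1,-1],np.zeros(3),np.zeros(3),K,D)[0].reshape(-1,2)
def totool(p):
    st=r.get_state(); return R.from_quat(st["eef_rot"]).inv().apply(np.array(p)-st["tool_pos"])
E
python3 - <<'E'
from h import *
a=snap("top","pics/top.png");b=snap("side","pics/side.png");c=snap("wrist","pics/wrist.png")
np.set_printoptions(precision=3,suppress=True)
for s in(a,b,c):print(np.array(s["pose"]),s["fx"],s["dist_coeffs"])
st=r.get_state();print(st["tool_pos"],st["eef_rot"],R.from_quat(st["eef_rot"]).as_matrix())
E
```

```text
[[-0.021  0.987 -0.158  0.408]
 [-1.    -0.024 -0.016  0.117]
 [-0.019  0.157  0.987  1.085]
 [ 0.     0.     0.     1.   ]] 402.8588478092047 [-0.012  0.     0.     0.     0.   ]
[[ 0.904  0.317 -0.286  0.22 ]
 [-0.427  0.695 -0.579 -0.546]
 [ 0.015  0.646  0.764  0.975]
 [ 0.     0.     0.     1.   ]] 396.6915025824897 [-0.006  0.     0.     0.     0.   ]
[[ 0.395 -0.885 -0.249  0.184]
 [ 0.919  0.379  0.108  0.602]
 [-0.001 -0.271  0.963  0.384]
 [ 0.     0.     0.     1.   ]] 343.51926410996646 [-0.041  0.     0.     0.     0.   ]
[0.247 0.574 0.238] [ 0.201  0.979 -0.001 -0.   ] [[-0.919  0.395 -0.   ]
 [ 0.395  0.919 -0.001]
 [-0.    -0.001 -1.   ]]
```

View pics/top.png

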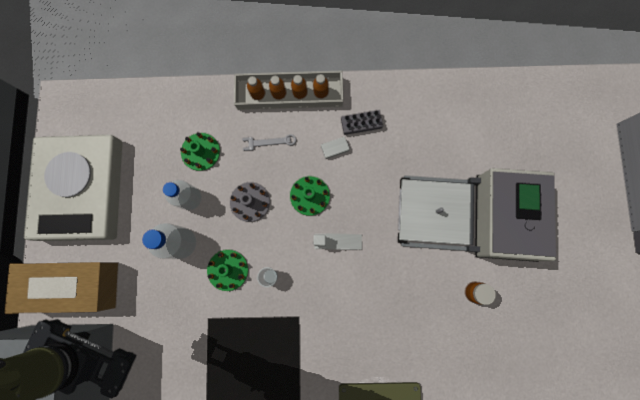

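View pics/side.png

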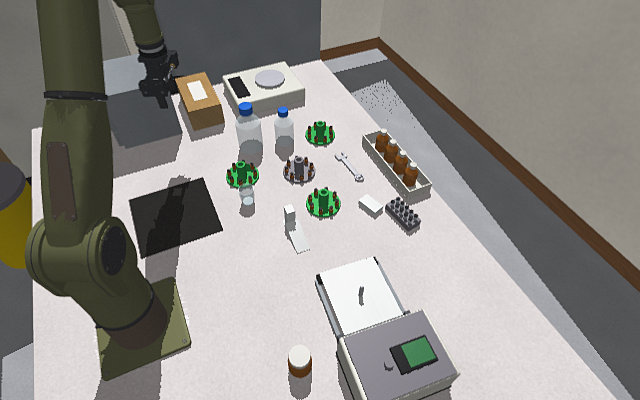

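Top view: carousel at (250,202), wedge grip block at (319,241) with thin end (362,243), tray (400–475, 178–248), spindle (441,211). Side view: carousel (299,168), wedge (290,215)-(303,250), spindle (361,295). I'll enlarge and take numbers.

Run:
```python
import cv2,numpy as np
t=cv2.imread("pics/top.png");s=cv2.imread("pics/side.png")
a=cv2.resize(t[170:265,225:485],None,fx=3,fy=3,interpolation=cv2.INTER_CUBIC)
b=cv2.resize(s[150:260,260:320],None,fx=2.8,fy=2.8,interpolation=cv2.INTER_CUBIC)
c=cv2.resize(s[250:350,305:420],None,fx=2.8,fy=2.8,interpolation=cv2.INTER_CUBIC)
o=np.zeros((285+310,780,3),np.uint8);o[:285,:780]=a
o[285:285+b.shape[0],:b.shape[1]]=b;o[285:285+c.shape[0],200:200+c.shape[1]]=c
cv2.imwrite("pics/crop.png",o)
```

```text
(no output)
```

View pics/crop.png

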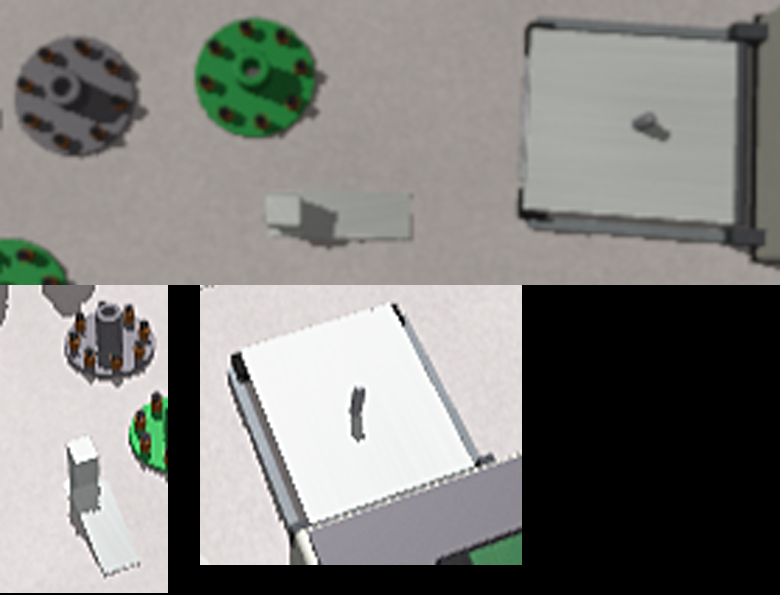

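The crop shows pin tip at about crop (655,118) top / (360,390) side, with the shadow beyond it; tray corners and wedge outlines are clear. Computing positions.

Run:
```python
from h import *
np.set_printoptions(precision=4,suppress=True)
a=snap("top");b=snap("side")
T=lambda p:np.array(p)/3.+[225,170]-.33
S=lambda p,ox:(np.array(p)-[ox,285])/2.8+[260 if ox==0 else 305,150 if ox==0 else 250]-.32
print("tray corners top",onplane(a,T([[530,24],[738,40],[738,223],[526,213]]),.028))
print("tray corners side",onplane(b,S([[240,352],[392,304],[477,462],[308,524]],200),.028))
print("tip top/side",onplane(a,T([[655,117]]),.073),onplane(b,S([[360,389]],200),.073))
print("foot top/side",onplane(a,T([[638,124]]),.028),onplane(b,S([[355,412]],200),.028))
print("hub top",onplane(a,T([[63,88]]),.058),onplane(b,S([[110,311]],0),.058))
print("wedge thin corners",onplane(a,T([[412,194],[412,240]]),.003),onplane(b,S([[106,574],[138,562]],0),.003))
print("block top top",onplane(a,T([[265,194],[300,194],[302,230],[268,231]]),.07),onplane(b,S([[66,441],[89,436],[98,459],[72,465]],0),.07))
# disc circle, grey mask via HSV
im=a["image"]; 
for nm,px,z in(("beaker",[268,278],.0),("shim",[335,148],.01)):print(nm,onplane(a,[px],z))
```

```text
tray corners top [[ 0.6258 -0.0788  0.028 ]
 [ 0.6067 -0.2618  0.028 ]
 [ 0.4457 -0.2491  0.028 ]
 [ 0.4586 -0.0666  0.028 ]]
tray corners side [[ 0.463  -0.0694  0.028 ]
 [ 0.6236 -0.0841  0.028 ]
 [ 0.6091 -0.2601  0.028 ]
 [ 0.4446 -0.2461  0.028 ]]
tip top/side [[ 0.5342 -0.171   0.073 ]] [[ 0.5332 -0.171   0.073 ]]
foot top/side [[ 0.534  -0.1686  0.028 ]] [[ 0.533  -0.1709  0.028 ]]
hub top [[0.5735 0.3313 0.058 ]] [[0.578  0.3291 0.058 ]]
wedge thin corners [[0.479  0.0295 0.003 ]
 [0.4383 0.031  0.003 ]] [[0.4422 0.0297 0.003 ]
 [0.4781 0.0292 0.003 ]]
block top top [[0.4774 0.158  0.07  ]
 [0.4767 0.1286 0.07  ]
 [0.4467 0.1276 0.07  ]
 [0.4465 0.156  0.07  ]] [[0.4537 0.1579 0.07  ]
 [0.4782 0.1541 0.07  ]
 [0.4748 0.1218 0.07  ]
 [0.4473 0.1257 0.07  ]]
beaker [[0.3693 0.2823 0.    ]]
shim [[0.7175 0.0955 0.01  ]]
```

Emit:
carry_out(
  rows=[
    [[-2,-0.5,0],[0,0,4],0],
    [[-6,-1.4,0],[0,0,10],0],
    [[-10.5,-2.5,0],[0,0,18],0],
    [[-15,-3.6,0],[0,0,26],0],
    [[-19.5,-4.6,0],[0,0,34],0],
    [[-24,-5.7,0],[0,0,42],0],
    [[-28.5,-6.8,0],[0,0,50],0],
    [[-33,-7.9,0],[0,0,58],0],
    [[-37,-8.8,0],[0,0,64],0],
    [[-39.5,-9.4,2],[0,0,66.7],0],
    [[-39.8,-9.5,4],[0,0,66.7],0],
    [[-39.8,-9.5,4],[0,0,66.7],0],
  ],
  newtons=20,
)

```text
clock: 1.45
tool_pos: [0.5748, 0.3256, 0.196]
eef_rot: [0.709, 0.705, -0.003, 0.0]
contact_force: [-0.8, 1.0, -0.2]
opening: 1.001
finger_force: 0.0
```

Run:
```python
from h import *
np.set_printoptions(precision=4,suppress=True)
w=snap("wrist","pics/w1.png");st=r.get_state();print(st["tool_pos"],R.from_quat(st["eef_rot"]).as_matrix(),st["contact_force"])
print(proj(w,[[.576,.330,.058],[.576,.33,0],st["tool_pos"]]))
```

```text
[0.5746 0.3277 0.1976] [[ 0.0027  1.     -0.0026]
 [ 1.     -0.0027 -0.0022]
 [-0.0022 -0.0026 -1.    ]] [-0.22    0.5918 -0.1153]
[[320.4963 183.5186]
 [320.6026 170.4901]
 [316.9492 257.3904]]
```

View pics/w1.png

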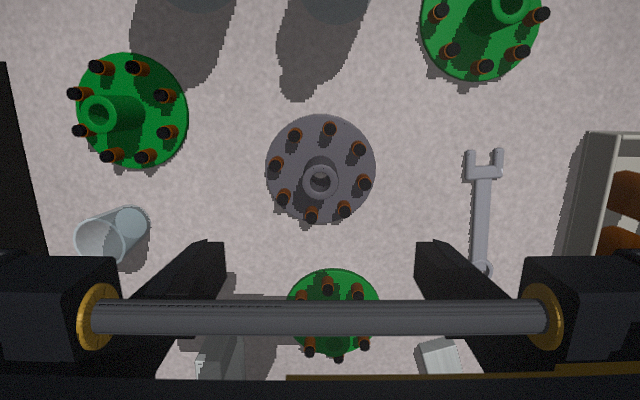

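Hub top ring at (320,181), within ~2 px of prediction. Descend and grip.

Emit:
carry_out(
  rows=[
    [[0.15,0.07,3],[0,0,0],0],
    [[0.15,0.07,7],[0,0,0],0],
    [[0.15,0.07,11],[0,0,0],0],
    [[0.15,0.07,14],[0,0,0],0],
    [[0.15,0.07,15.6],[0,0,0],0],
    [[0.15,0.07,16.3],[0,0,0],0],
    [[0.15,0.07,16.3],[0,0,0],0.3],
    [[0.15,0.07,16.3],[0,0,0],0.6],
    [[0.15,0.07,16.3],[0,0,0],0.8],
    [[0.15,0.07,16.3],[0,0,0],1],
    [[0.15,0.07,16.3],[0,0,0],1],
    [[0.15,0.07,16.3],[0,0,0],1],
  ],
  newtons=25,
)

```text
clock: 2.7
tool_pos: [0.5757, 0.3315, 0.0361]
eef_rot: [0.707, 0.707, 0.0, 0.0]
contact_force: [0.6, 0.4, -0.0]
opening: 0.481
finger_force: 0.0
```

Emit:
carry_out(
  rows=[
    [[0,0,0],[0,0,0],1],
    [[0,0,0],[0,0,0],1],
    [[0,0,0],[0,0,0],1],
    [[0,0,-0.5],[0,0,0],1],
    [[0,0,-2],[0,0,0],1],
    [[0,0,-5],[0,0,0],1],
    [[0,0,-9],[0,0,0],1],
    [[0,0,-11],[0,0,0],1],
    [[0,0,-12],[0,0,0],1],
    [[0,0,-12],[0,0,0],1],
  ],
)

```text
clock: 3.7
tool_pos: [0.5764, 0.3318, 0.1576]
eef_rot: [0.707, 0.707, 0.002, 0.0]
contact_force: [-0.1, 0.4, -3.0]
opening: 0.361
finger_force: 25.0
```

Run:
```python
from h import *
np.set_printoptions(precision=4,suppress=True)
w=snap("wrist","pics/w2.png");st=r.get_state();print(st["tool_pos"],R.from_quat(st["eef_rot"]).as_matrix(),st["contact_force"],st["moment"],st["opening"])
print(proj(w,np.array(st["tool_pos"])+[[0,0,.022]]))
```

```text
[0.5754 0.3313 0.156 ] [[-0.001   1.      0.0002]
 [ 1.      0.001   0.0002]
 [ 0.0002  0.0002 -1.    ]] [-0.6268 -0.2765 -1.5069] [-0.0705  0.0831  0.0358] 0.35717708941919635
[[314.9614 282.6704]]
```

View pics/w2.png

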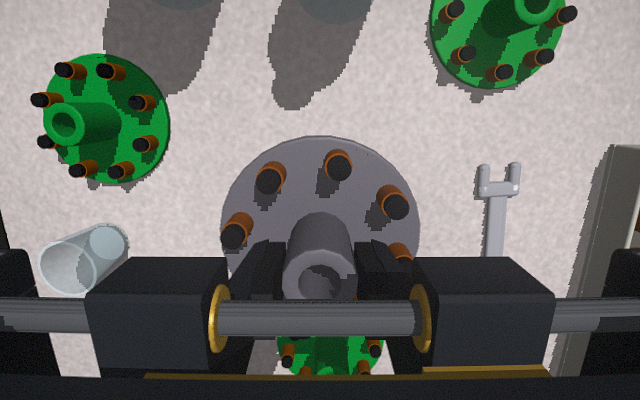

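Carousel is held; hub centred between fingers (ring centre ≈(320,279)). Carry it over the spindle.

Emit:
carry_out(
  rows=[
    [[-1,0,0],[0,0,0],1],
    [[-4,-0.3,0],[0,0,0],1],
    [[-8,-0.7,0],[0,0,0],1],
    [[-12.5,-1,0],[0,0,0],1],
    [[-17,-1.4,0],[0,0,0],1],
    [[-21.5,-1.8,0],[0,0,0],1],
    [[-26,-2.2,0],[0,0,0],1],
    [[-30.5,-2.6,0],[0,0,0],1],
    [[-35,-2.9,0],[0,0,0],1],
    [[-39,-3.3,0],[0,0,0],1],
    [[-42.5,-3.6,0],[0,0,0],1],
    [[-45,-3.8,0],[0,0,0],1],
  ],
)

```text
clock: 4.95
tool_pos: [0.5357, -0.1228, 0.1544]
eef_rot: [0.708, 0.706, -0.002, -0.001]
contact_force: [0.4, 0.1, -1.6]
opening: 0.357
finger_force: 25.0
```

Emit:
carry_out(
  rows=[
    [[-2,-0.1,0],[0,0,0],1],
    [[-3.5,-0.3,0],[0,0,0],1],
    [[-4.6,-0.4,0],[0,0,0],1],
    [[-5.2,-0.4,1],[0,0,0],1],
    [[-5.2,-0.4,2.5],[0,0,0],1],
    [[-5.2,-0.4,3],[0,0,0],1],
    [[-5.2,-0.4,3],[0,0,0],1],
    [[-5.2,-0.4,3],[0,0,0],1],
    [[-5.2,-0.4,3],[0,0,0],1],
  ],
)

```text
clock: 5.85
tool_pos: [0.5345, -0.1703, 0.1261]
eef_rot: [0.707, 0.708, 0.0, 0.0]
contact_force: [-0.0, -0.5, -2.2]
opening: 0.355
finger_force: 25.0
```

Run:
```python
from h import *
np.set_printoptions(precision=4,suppress=True)
a=snap("top","pics/t3.png");b=snap("side","pics/s3.png");w=snap("wrist","pics/w3.png");st=r.get_state();print(st["tool_pos"],R.from_quat(st["eef_rot"]).as_matrix(),st["contact_force"],st["opening"])
i=lambda s:s["image"][:,:,::-1]
A=cv2.resize(i(a)[165:265,385:485],None,fx=4,fy=4,interpolation=cv2.INTER_CUBIC)
B=cv2.resize(i(b)[230:330,300:400],None,fx=4,fy=4,interpolation=cv2.INTER_CUBIC)
cv2.imwrite("pics/c3.png",np.hstack([A,B]))
```

```text
[ 0.5344 -0.1706  0.1262] [[-0.0011  1.      0.0009]
 [ 1.      0.0011 -0.0001]
 [-0.0001  0.0009 -1.    ]] [-0.2359 -0.2511 -1.5529] 0.35782456690086045
```

View pics/c3.png

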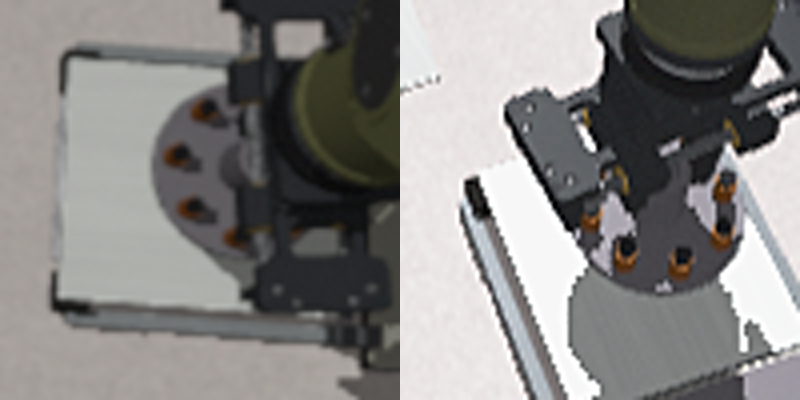

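View pics/w3.png

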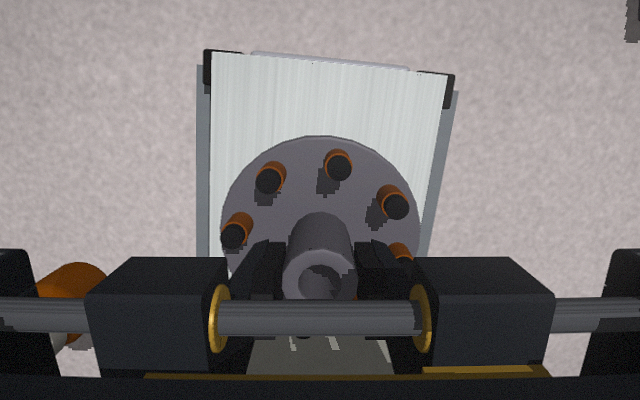

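Top crop: disc arc's leftmost at (152,165), passing (165,120), (175,220). Side crop: front lower rim through (600,275), (655,293), (735,250). Fit the disc centre with sub-pixel edges.

```bash
cat > fit.py <<'E'
from h import *
from scipy.optimize import least_squares
def fit(s,z,angs,c0,Rr=.055,mode="sat"):
    # edge along radial lines: strongest gradient within +-8mm of predicted rim
    g=cv2.GaussianBlur(s["image"],(0,0),.6).astype(np.float32)
    rr=np.arange(Rr-.010,Rr+.010,.0004); P=[]
    for t in np.deg2rad(angs):
        L=np.c_[c0[0]+rr*np.cos(t),c0[1]+rr*np.sin(t),np.full(len(rr),z)]
        u=proj(s,L).astype(np.float32)
        v=cv2.remap(g,u[:,0].copy()[None],u[:,1].copy()[None],cv2.INTER_LINEAR)[0]
        d=np.linalg.norm(v[8:]-v[:-8],axis=1);k=d.argmax()+4
        P.append(L[k,:2])
    P=np.array(P)
    f=least_squares(lambda c:np.hypot(*(P-c).T)-Rr,c0[:2],loss="soft_l1",f_scale=.001)
    return f.x,np.std(f.fun),np.hypot(*(P-f.x).T)-Rr
E
python3 - <<'E'
from fit import *
np.set_printoptions(precision=4,suppress=True)
a=snap("top");b=snap("side");w=snap("wrist")
st=r.get_state();c=np.array(st["tool_pos"])[:2];print(c)
# top cam: visible arc faces +y
print("top",fit(a,.098,range(60,136,5),c))
print("side",fit(b,.090,range(-110,-25,5),c))
print("wrist",fit(w,.098,list(range(30,151,5)),c))
E
```

```text
[ 0.5342 -0.1707]
top (array([ 0.5346, -0.1691]), np.float64(0.00046613695498344467), array([ 0.0009, -0.0007, -0.0003, -0.0008,  0.    ,  0.0005,  0.0001,
        0.0005, -0.0002, -0.0002,  0.0003, -0.    ,  0.0001,  0.0006,
       -0.0005, -0.0004]))
side (array([ 0.5354, -0.1701]), np.float64(0.0022892310883238557), array([-0.0031,  0.0004, -0.0009,  0.0003, -0.0007,  0.0004,  0.0007,
        0.0018, -0.0007, -0.0004,  0.0003,  0.0006,  0.0009, -0.0001,
        0.001 , -0.0063, -0.0064]))
wrist (array([ 0.5345, -0.1704]), np.float64(0.0007595035237189401), array([-0.    , -0.0008, -0.0008, -0.0004, -0.0008, -0.0008,  0.0012,
       -0.0008, -0.0007,  0.0009,  0.0009,  0.0009,  0.0006,  0.001 ,
        0.0006,  0.0003,  0.0003, -0.0001, -0.    ,  0.    , -0.0003,
       -0.0015, -0.0007, -0.0002, -0.0014]))
```

Emit:
carry_out(
  rows=[
    [[-0.14,-0.13,0],[0,0,0],1],
    [[-0.14,-0.13,0.5],[0,0,0],1],
    [[-0.14,-0.13,1],[0,0,0],1],
    [[-0.14,-0.13,1.5],[0,0,0],1],
    [[-0.14,-0.13,2],[0,0,0],1],
    [[-0.14,-0.13,2.4],[0,0,0],1],
    [[-0.14,-0.13,2.8],[0,0,0],1],
    [[-0.14,-0.13,3.2],[0,0,0],1],
    [[-0.14,-0.13,3.2],[0,0,0],1],
    [[-0.14,-0.13,3.2],[0,0,0],1],
  ],
)

```text
clock: 7.15
tool_pos: [0.5326, -0.1718, 0.0935]
eef_rot: [0.707, 0.708, 0.0, -0.0]
contact_force: [0.1, 1.2, -2.3]
opening: 0.356
finger_force: 25.0
```

Run:
```python
from h import *
np.set_printoptions(precision=4,suppress=True)
w=snap("wrist","pics/w4.png");st=r.get_state();print(st["tool_pos"],st["contact_force"],st["moment"])
```

```text
[ 0.5326 -0.1718  0.0937] [ 0.154   0.6852 -2.5036] [ 0.2275  0.1009 -0.042 ]
```

View pics/w4.png

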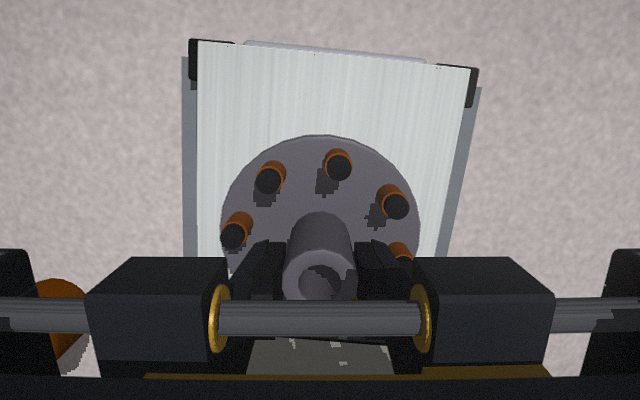

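No axial resistance and disc unmoved in the grip (arc top still row 136): pin is inside the hole. Continue down.

Emit:
carry_out(
  rows=[
    [[0,0,0.5],[0,0,0],1],
    [[0,0,1],[0,0,0],1],
    [[0,0,1.5],[0,0,0],1],
    [[0,0,2],[0,0,0],1],
    [[0,0,2.4],[0,0,0],1],
    [[0,0,2.7],[0,0,0],1],
    [[0,0,2.8],[0,0,0],1],
    [[0,0,2.8],[0,0,0],1],
  ],
)

```text
clock: 8.0
tool_pos: [0.5328, -0.1716, 0.0654]
eef_rot: [0.707, 0.708, 0.0, -0.0]
contact_force: [0.2, 2.9, -3.3]
opening: 0.359
finger_force: 25.0
```

Emit:
carry_out(
  rows=[
    [[0.05,0,0],[0,0,0],1],
    [[0.12,0,0],[0,0,0],1],
    [[0.12,0,0.1],[0,0,0],1],
    [[0.12,0,0.1],[0,0,0],1],
    [[0.12,0,0.1],[0,0,0],1],
  ],
)

```text
clock: 8.5
tool_pos: [0.5326, -0.1714, 0.0648]
eef_rot: [0.707, 0.707, -0.0, 0.0]
contact_force: [-0.3, 0.5, -2.1]
opening: 0.356
finger_force: 25.0
```

Emit:
carry_out(
  rows=[
    [[0,0,0.1],[0,0,0],1],
    [[0,0,0.1],[0,0,0],1],
    [[0,0,0.1],[0,0,0],0.6],
    [[0,0,0.1],[0,0,0],0.5],
    [[0,0,0.1],[0,0,0],0.3],
    [[0,0,0.1],[0,0,0],0.3],
    [[0,0,0.1],[0,0,0],0.2],
  ],
)

```text
clock: 9.2
tool_pos: [0.5328, -0.1708, 0.0637]
eef_rot: [0.707, 0.707, 0.0, 0.0]
contact_force: [-0.6, 0.6, 0.5]
opening: 0.742
finger_force: 0.0
```

Emit:
carry_out(
  rows=[
    [[0,0,0],[0,0,0],0.2],
    [[0,0,-1],[0,0,0],0.2],
    [[0,0,-3],[0,0,0],0.2],
    [[0,0,-6],[0,0,0],0.2],
    [[0,0,-10],[0,0,0],0.2],
    [[0,0,-12],[0,0,0],0.2],
    [[3,0,-12],[0,0,0],0.2],
    [[7,0,-12],[0,0,0],0.2],
    [[11,0,-12],[0,0,0],0.2],
    [[14,0,-12],[0,0,0],0.2],
    [[15,0,-12],[0,0,0],0.2],
    [[15,0,-12],[0,0,0],0.2],
  ],
)

```text
clock: 10.4
tool_pos: [0.5327, -0.0194, 0.1842]
eef_rot: [0.706, 0.709, 0.0, -0.0]
contact_force: [-0.2, -0.6, -0.8]
opening: 0.797
finger_force: 0.0
```

Run:
```python
from fit import *
np.set_printoptions(precision=4,suppress=True)
a=snap("top");b=snap("side","pics/s5.png");w=snap("wrist","pics/w5.png")
st=r.get_state();print(st["tool_pos"],R.from_quat(st["eef_rot"]).as_matrix())
c=np.array([.533,-.171])
print("top",fit(a,.036,range(-20,200,10),c)[:2]);print("side",fit(b,.036,range(-160,0,10),c)[:2])
i=lambda s:s["image"][:,:,::-1]
A=cv2.resize(i(a)[180:260,290:430],None,fx=4,fy=4,interpolation=cv2.INTER_CUBIC)
B=cv2.resize(i(b)[190:350,280:420],None,fx=2.8,fy=2.8,interpolation=cv2.INTER_CUBIC)[:,:240]
B=cv2.resize(i(b)[200:350,280:420],None,fx=1.7,fy=1.7,interpolation=cv2.INTER_CUBIC)
o=np.zeros((580,800,3),np.uint8);o[:320,:560]=A;o[320:320+B.shape[0],:B.shape[1]]=B
W=cv2.resize(i(w),(400,250));o[325:575,300:700]=W
cv2.imwrite("pics/c5.png",o)
```

```text
[ 0.5326 -0.0233  0.1839] [[ 0.0021  1.      0.0002]
 [ 1.     -0.0021 -0.0015]
 [-0.0015  0.0002 -1.    ]]
top (array([ 0.5303, -0.1639]), np.float64(0.005699420798965975))
side (array([ 0.531 , -0.1765]), np.float64(0.0019018618572682732))
```

View pics/c5.png

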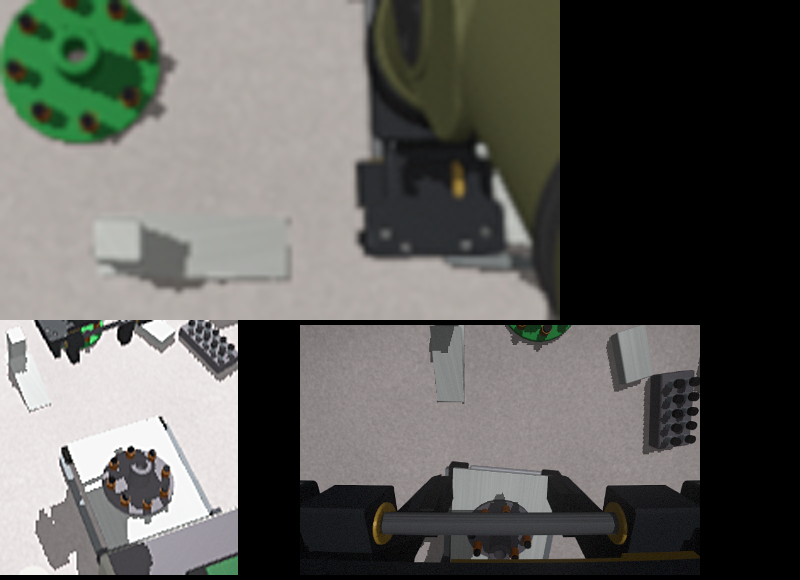

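Carousel sits on the spindle, flat; wedge untouched (block (120,240) to thin end (290,248) in top crop). Move above the wedge block.

Emit:
carry_out(
  rows=[
    [[2,-1,0],[0,0,0],0.2],
    [[6,-3,0],[0,0,1.5],0.2],
    [[10,-5,0],[0,0,1.5],0.2],
    [[13.5,-6.3,0],[0,0,1.5],0.2],
    [[15.5,-6.9,0.6],[0,0,1.5],0.2],
    [[16.3,-7.1,1.6],[0,0,1.5],0.2],
    [[16.3,-7.1,3],[0,0,1.5],0.2],
    [[16.3,-7.1,3.5],[0,0,1.5],0.2],
    [[16.3,-7.1,3.5],[0,0,1.5],0.2],
    [[16.3,-7.1,3.5],[0,0,1.5],0.2],
  ],
)

```text
clock: 11.55
tool_pos: [0.462, 0.1407, 0.1488]
eef_rot: [0.717, 0.697, -0.0, 0.0]
contact_force: [0.4, -0.2, 0.9]
opening: 0.806
finger_force: 0.0
```

Run:
```python
from fit import *
np.set_printoptions(precision=4,suppress=True)
a=snap("top");b=snap("side");w=snap("wrist","pics/w6.png");st=r.get_state();print(st["tool_pos"],R.from_quat(st["eef_rot"]).as_matrix())
c=np.array([.533,-.171])
for z,s,an in((.036,a,range(40,160,8)),(.036,b,range(-120,0,8))):
    f=fit(s,z,an,c);print(f[0],f[1])
i=lambda s:s["image"][:,:,::-1]
A=cv2.resize(i(a)[165:265,385:485],None,fx=4,fy=4,interpolation=cv2.INTER_CUBIC)
W=cv2.resize(i(w),(400,250))
B=cv2.resize(i(b)[240:340,300:400],None,fx=4,fy=4,interpolation=cv2.INTER_CUBIC)
o=np.zeros((600,800,3),np.uint8);o[:400,:400]=A;o[:400,400:]=B;o[400:,:320]=i(w)[200:,160:480]
cv2.imwrite("pics/c6.png",o)
print(proj(w,[[.4622,.142,.07],[.459,.030,.003]]))
```

```text
[0.4619 0.1416 0.1491] [[ 0.0264  0.9997  0.0009]
 [ 0.9997 -0.0264  0.0002]
 [ 0.0002  0.0009 -1.    ]]
[ 0.5326 -0.17  ] 0.00040860714081594453
[ 0.5292 -0.1766] 0.0020783159345767704
[[318.2395 208.8878]
 [318.3558 299.5036]]
```

View pics/c6.png

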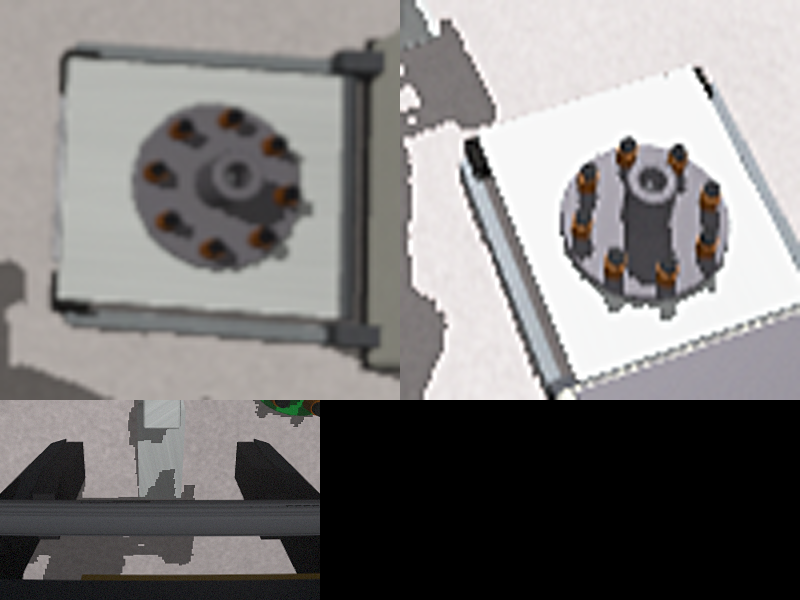

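Carousel is flush on the tray with the pin visible in the hub. The block sits centred between the fingers (crop x 143–181). Descend and grip.

Emit:
carry_out(
  rows=[
    [[0,0,2],[0,0,0],0.2],
    [[0,0,5],[0,0,0],0.2],
    [[0,0,8],[0,0,0],0.2],
    [[0,0,10.5],[0,0,0],0.2],
    [[0,0,11.6],[0,0,0],0.3],
    [[0,0,11.9],[0,0,0],0.4],
    [[0,0,11.9],[0,0,0],0.6],
    [[0,0,11.9],[0,0,0],0.8],
    [[0,0,11.9],[0,0,0],1],
    [[0,0,11.9],[0,0,0],1],
    [[0,0,11.9],[0,0,0],1],
    [[0,0,11.9],[0,0,0],1],
  ],
  newtons=45,
)

```text
clock: 12.9
tool_pos: [0.4623, 0.1424, 0.0305]
eef_rot: [0.716, 0.698, 0.001, 0.0]
contact_force: [1.2, 0.1, 6.0]
opening: 0.289
finger_force: 45.0
```

Emit:
carry_out(
  rows=[
    [[0,0,0],[0,0,0],1],
    [[0,0,0],[0,0,0],1],
    [[0,0,0],[0,0,0],1],
  ],
)

```text
clock: 13.2
tool_pos: [0.4623, 0.1424, 0.0306]
eef_rot: [0.716, 0.698, 0.001, 0.0]
contact_force: [1.3, 0.8, 6.4]
opening: 0.292
finger_force: 45.0
```

Run:
```python
from h import *
np.set_printoptions(precision=4,suppress=True)
st=r.get_state();M=R.from_quat(st["eef_rot"]).as_matrix();print(st["tool_pos"],M,st["contact_force"])
T=lambda p:np.array(p)/4.+[385,165]-.375
S=lambda p:(np.array(p)-[400,0])/4.+[300,240]-.375
a=snap("top");b=snap("side")
print(onplane(a,T([[65,55],[58,300]]),.028),onplane(b,S([[700,67],[475,139]]),.028))
```

```text
[0.4623 0.1424 0.0306] [[ 0.0253  0.9997  0.0021]
 [ 0.9997 -0.0253  0.0008]
 [ 0.0009  0.0021 -1.    ]] [1.3177 0.7815 6.378 ]
[[ 0.6239 -0.0775  0.028 ]
 [ 0.4614 -0.0645  0.028 ]] [[ 0.6272 -0.0855  0.028 ]
 [ 0.4606 -0.0708  0.028 ]]
```

Emit:
carry_out(
  rows=[
    [[0,0,-0.05],[0,0,0],1],
    [[-0.6,0.6,-0.05],[0,0,0.5],1],
    [[-1.6,1.6,-0.05],[0,0,1],1],
    [[-2.7,2.7,-0.05],[0,0,1.5],1],
    [[-3.8,3.8,-0.05],[0,0,2],1],
    [[-4.9,4.9,-0.05],[0,0,2.5],1],
    [[-6,6,-0.05],[0,0,3],1],
    [[-7.2,7.2,-0.05],[0,0,3.4],1],
    [[-8.4,8.4,-0.05],[0,0,3.4],1],
    [[-9.2,9.1,-0.05],[0,0,3.4],1],
    [[-9.4,9.3,-0.05],[0,0,3.4],1],
    [[-9.4,9.3,-0.05],[0,0,3.4],1],
  ],
)

```text
clock: 14.5
tool_pos: [0.5521, 0.0453, 0.0306]
eef_rot: [0.737, 0.676, 0.0, -0.0]
contact_force: [-0.5, 0.2, 4.8]
opening: 0.291
finger_force: 45.0
```

Run:
```python
from h import *
np.set_printoptions(precision=4,suppress=True)
a=snap("top");b=snap("side");w=snap("wrist");st=r.get_state();print(st["tool_pos"],R.from_quat(st["eef_rot"]).as_matrix(),st["contact_force"])
i=lambda s:s["image"][:,:,::-1]
A=cv2.resize(i(a)[170:260,320:460],None,fx=3,fy=3,interpolation=cv2.INTER_CUBIC)
B=cv2.resize(i(b)[200:300,290:410],None,fx=3,fy=3,interpolation=cv2.INTER_CUBIC)
o=np.zeros((600,800,3),np.uint8);o[:270,:420]=A;o[:300,430:790]=B;o[300:600,:640]=i(w)[100:400]
cv2.imwrite("pics/c7.png",o)
```

```text
[0.5521 0.0453 0.0306] [[ 0.0853  0.9964  0.0003]
 [ 0.9964 -0.0853 -0.0004]
 [-0.0003  0.0003 -1.    ]] [-1.2809 -1.3831  5.4573]
```

View pics/c7.png

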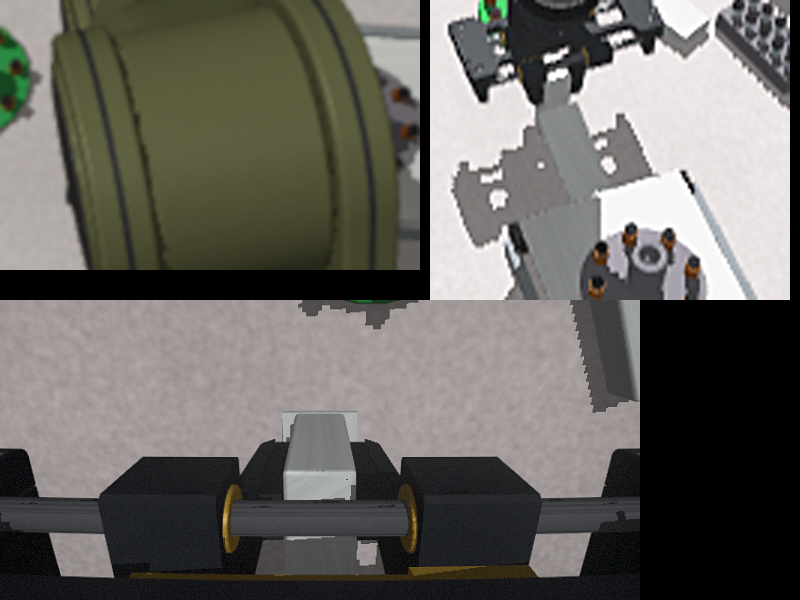

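The wedge is square to the tray, thin end just short of the free edge's middle. Push in, watching the force for contact.

Emit:
carry_out(
  rows=[
    [[-0.5,0,0],[0,0,0],1],
    [[-1.5,0,0],[0,0,0],1],
    [[-2.5,0,0],[0,0,0],1],
    [[-3.5,0,0],[0,0,0],1],
    [[-4.4,0,0],[0,0,0],1],
    [[-5,0,0],[0,0,0],1],
    [[-5.2,0,0],[0,0,0],1],
    [[-5.2,0,0],[0,0,0],1],
    [[-5.2,0,0],[0,0,0],1],
  ],
)

```text
clock: 15.55
tool_pos: [0.5482, -0.0059, 0.0306]
eef_rot: [0.736, 0.677, 0.001, 0.0]
contact_force: [0.5, 2.4, 5.6]
opening: 0.288
finger_force: 45.0
```

Emit:
carry_out(
  rows=[
    [[-0.1,0,0],[0,0,0],1],
    [[-0.2,0,0],[0,0,0],1],
    [[-0.2,0,0],[0,0,0],1],
  ],
)

```text
clock: 15.85
tool_pos: [0.5482, -0.0061, 0.0306]
eef_rot: [0.736, 0.677, 0.002, -0.0]
contact_force: [0.3, 5.7, 4.7]
opening: 0.293
finger_force: 45.0
```

Emit:
carry_out(
  rows=[
    [[-0.1,0,0],[0,0,0],1],
    [[-0.2,0,0],[0,0,0],1],
    [[-0.2,0,0],[0,0,0],1],
  ],
)

```text
clock: 16.15
tool_pos: [0.5481, -0.0064, 0.0306]
eef_rot: [0.735, 0.678, 0.002, -0.001]
contact_force: [0.5, 9.1, 4.6]
opening: 0.291
finger_force: 45.0
```

Emit:
carry_out(
  rows=[
    [[-0.1,0,0],[0,0,0],1],
    [[-0.2,0,0],[0,0,0],1],
    [[-0.2,0,0],[0,0,0],1],
  ],
)

```text
clock: 16.45
tool_pos: [0.548, -0.0083, 0.0306]
eef_rot: [0.735, 0.678, 0.002, -0.001]
contact_force: [0.7, 7.9, 5.2]
opening: 0.293
finger_force: 45.0
```

Emit:
carry_out(
  rows=[
    [[-0.1,0,0],[0,0,0],1],
    [[-0.2,0,0],[0,0,0],1],
    [[-0.2,0,0],[0,0,0],1],
  ],
)

```text
clock: 16.75
tool_pos: [0.5479, -0.0103, 0.0306]
eef_rot: [0.735, 0.678, 0.002, -0.001]
contact_force: [0.6, 9.3, 6.1]
opening: 0.287
finger_force: 45.0
```

Contact started near y≈-0.006 and it now slides at ~9 N, as expected. Continue about 11 mm.

Emit:
carry_out(
  rows=[
    [[-0.15,0,0],[0,0,0],1],
    [[-0.3,0,0],[0,0,0],1],
    [[-0.45,0,0],[0,0,0],1],
    [[-0.6,0,0],[0,0,0],1],
    [[-0.75,0,0],[0,0,0],1],
    [[-0.9,0,0],[0,0,0],1],
    [[-1.0,0,0],[0,0,0],1],
    [[-1.1,0,0],[0,0,0],1],
    [[-1.1,0,0],[0,0,0],1],
    [[-1.1,0,0],[0,0,0],1],
  ],
)

```text
clock: 17.75
tool_pos: [0.5471, -0.0214, 0.0306]
eef_rot: [0.735, 0.678, 0.002, -0.001]
contact_force: [1.3, 8.7, 5.8]
opening: 0.29
finger_force: 45.0
```

Run:
```python
from h import *
np.set_printoptions(precision=4,suppress=True)
b=snap("side","pics/s8.png");w=snap("wrist","pics/w8.png");st=r.get_state();print(st["tool_pos"],R.from_quat(st["eef_rot"]).as_matrix(),st["contact_force"],st["finger_force"])
i=lambda s:s["image"][:,:,::-1]
old=cv2.imread("pics/side.png")
B=cv2.resize(i(b)[240:340,300:420],None,fx=3.2,fy=3.2,interpolation=cv2.INTER_CUBIC)
C=cv2.resize(old[240:340,300:420],None,fx=3.2,fy=3.2,interpolation=cv2.INTER_CUBIC)
o=np.zeros((600,800,3),np.uint8);o[:320,:384]=B;o[:320,400:784]=C
o[330:590,:640]=i(w)[140:400];cv2.imwrite("pics/c8.png",o)
# tray left/right corner rows: shift estimate between images on free-edge corner patches
for n,(x,y) in {"cornerR":(398,262),"cornerL":(318,278)}.items():
    t=old[y-8:y+9,x-8:x+9];m=cv2.matchTemplate(i(b)[y-16:y+17,x-16:x+17],t,cv2.TM_CCOEFF_NORMED);print(n,cv2.minMaxLoc(m))
# predicted pixel shift of 4mm rise
print(proj(b,[[.543,-.0745,.032]])-proj(b,[[.543,-.0745,.028]]))
```

```text
[ 0.5471 -0.0214  0.0306] [[ 0.0813  0.9967  0.0022]
 [ 0.9967 -0.0813  0.0045]
 [ 0.0046  0.0019 -1.    ]] [0.4712 7.8265 5.3579] 44.995695669204
cornerR (-0.1261478066444397, 0.9589089751243591, (0, 4), (8, 8))
cornerL (-0.5245139002799988, 0.6858475804328918, (16, 16), (8, 8))
[[ 0.1002 -0.757 ]]
```

View pics/c8.png

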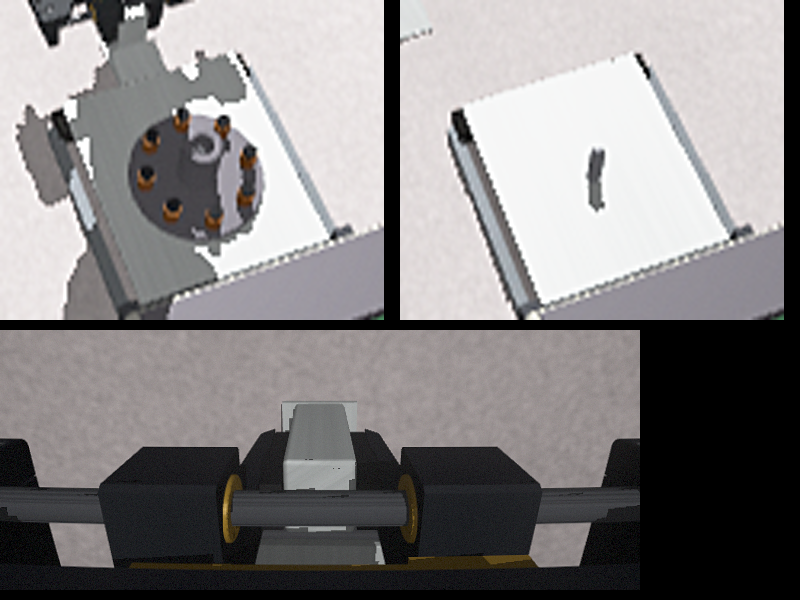

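Wedge is under the lip, carousel still seated; sub-pixel check of the lift on the tray's right free corner (px ≈(376,258)).

Run:
```python
from h import *
o=cv2.cvtColor(cv2.imread("pics/side.png"),cv2.COLOR_BGR2GRAY).astype(np.float32);n=cv2.cvtColor(cv2.imread("pics/s8.png"),cv2.COLOR_BGR2GRAY).astype(np.float32)
for x0,x1,y0,y1 in((366,386,252,272),(370,384,250,268),(400,418,300,320),(380,398,268,290)):
    print((x0,y0),cv2.phaseCorrelate(o[y0:y1,x0:x1].copy(),n[y0:y1,x0:x1].copy(),cv2.createHanningWindow((x1-x0,y1-y0),cv2.CV_32F)))
st=r.get_state();print(st["clock"],st["tool_pos"],st["contact_force"],np.abs(st["qd"]).max())
```

```text
(366, 252) ((0.4288708573571416, -0.12610021689140005), 1.0279507505893708)
(370, 250) ((0.3736279411260215, 0.13459800368677755), 1.1052656323821457)
(400, 300) ((0.04619371252448623, 0.007950595952621597), 0.9806828449169794)
(380, 268) ((0.35040538362045837, 0.08619622320350295), 0.9534125217684993)
17.85 [ 0.54708437 -0.02136746  0.03057727] [0.47117757 7.82650637 5.35794778] 0.002037585259117062
```

Right corner moved ~0.4 px across the rail (≈4 mm rise predicts 0.43 px), hinge unmoved: lift ≈ 3–4 mm, all still. Handing in.

```bash
python3 -c "
from plant import r
print(r.finish_job())"
```

```text
the job is handed in; nothing more can be done
None
```

The job is handed in: the carousel is on the spindle, released and flat on the tray, and the gripped wedge is holding the tray edge up by an estimated 3 to 4 mm, with the arm still at hand-in; the judge returned no score.

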